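Trip-test the RCD, then hold the socket tester over the socket

ROBOT

A 6-joint arm with a two-finger parallel gripper is mounted at the origin on a cart in front of the work surface, level with it; the furniture and walls round the work are solid. World frame = base frame: x ahead of the robot, y to its left, z up, the work surface at z = 0. Lengths are in m, angles in rad, forces in N, time in s.
With the tool pointing down it reaches from about 0.375 to 0.975 m from the base axis. Payload 3.8 kg.
Tool frame: the origin (TCP) lies between the finger pads; the fingertips stand 17 mm ahead of it and the grasp point (between the pads) lies 2 mm behind it; z points along the fingers, y is the line along which they close (so a half turn about z gives the same grasp; the last joint's range is limited). The gripper opens to 85 mm and grips with 20 to 120 N. Pads are 22 mm wide; open, the fingers measure 114 mm over their backs; the gripper's body (76 mm by 85 mm) begins 54 mm behind the grasp point. The pads swing forward as they close: fully open they stand 13 mm farther back than shut.
Start: joints at [1.309, 0.264, 1.604, -0, 1.274, -0.037], TCP at [0.15, 0.658, 0.216] pointing down, gripper open.
Joint ranges: [-2.63, 2.63], [-0.94, 2.18], [0.31, 2.57], [-1.31, 4.45], [0, 2.66], [-2.55, 2.55]. Speed limits (rad/s): [2.57, 2.57, 3.14, 3.14, 3.14, 3.14].

INTERFACE

Orientations are given as a rotation vector (axis times angle).
In Python, from workcell import bot gives the robot as it stands.
- The arm moves only by the tool play_rows, never from a script. Its argument "steps" is one flat list of numbers, 4 for each row, row after row: the shift along the tool's x, y, z in m, then the turn about the tool's z in rad. A call has 1 to 10 rows; each row is the pose to reach, as a shift and turn from the pose commanded when the call began, along the tool's axes at that moment; what a row does not reach only later rows make up. A row lasts 1/8 s, in which the tool goes at most 62.5 mm and 10.7 degrees, less where a joint would pass 70% of its speed; a pose out of reach is approached as far as the arm can. A call with a gripper value outside its range is refused whole. "jaw" is the closure in counts, from 0 (fully open) to 255 (shut), set as the call begins (left out, the last holds). The fingers move at their own pace and stop on an object; "grip_force" is the grip in N (left out, the last holds). Time passes only in rows, so rows that repeat a pose let the fingers close. It gives the time, the measured TCP pose, the force, the opening and the grip force at its end, in the units of the state.
- bot.read_state(): the state, without advancing time (a new reading comes with each control period).
- bot.read_camera(name): name is "side" or "top"; returns a dict with "pixels" (384x512x3 uint8, blue, green, red), "mtx" (3x3 intrinsics, pixels), "R" (3x3) and "t" (3): a world point X has camera coordinates R X + t. Camera axes: x right, y down, z forward; pixel columns grow to the right and rows downward; lengths in m; the calibration is good to about 2 mm. A picture is of the moment at which its call begins. There is no depth.
- bot.finish_job(): hands the job in; it is judged then, once.
The state is a dict: "time": time; "q": joint angles; "joint_vel": joint speeds; "joint_torque": joint torques, N m; "tool_pos": TCP position; "tcp_rot": TCP orientation; "wrist_force": force on the tool from outside, world axes, zero at the start; "torque": the same for the moment, N m; "width": opening from 0.0 (shut) to 1.0 (fully open); "grip_force": force on a finger pad.
Only numpy, scipy, OpenCV 4.12 (cv2) and the standard library are available. Lean on these libraries where they do the work, as an engineer would, in place of code of your own. Each camera call takes 0.05 s, during which the arm holds its last target. There are 200 camera calls.

TASK

Check the power dock on the worktop: press the blue test button of its RCD so that the black lever drops, then lift the lever all the way back up so that it stays there. Then take the yellow socket tester out of its case, carry it over the things standing in between without disturbing them, and bring it above the open socket, pins down, without ever touching the dock with it. The program finishes while still holding the tester there in the gripper: pin tips about a centimetre above the socket's rim, pins lined up with the two holes, touching nothing - I will look at the pilot lamp and push it in myself.

Things in the scene. Friction and masses are not known exactly. Their poses are not given: they have to be found in the camera images.
- test_button_top (a point): Centre of the top of the round blue test button (15 mm across, 12 mm proud) on the white RCD module on the dock's sloping front (slope 0.48 rad, rising towards the dock's back). Axes: z out of the slope, x up the slope, y level along the dock. It stands 51 mm from the lever, to +y.
- test_button (a joint): Travel of the test button into the module along its axis (m): 0 out, 0.007 fully in; it springs back. It needs about 3 N; from about 5 mm on it has thrown the lever. A straight downward push with closed fingers works.
- lever_grip (a point): Point in the black RCD lever's paddle, 28 mm from its pivot; the paddle goes on 8 mm beyond it (16 mm wide along y, 7.5 mm thick). Axes: z from the pivot to the lever's tip, y along the hinge (level, along the dock). Up, the lever is nearly upright, leaning 0.12 rad away from the dock's front; dropped, it points to the front, 0.49 rad above level.
- lever_pivot (a point): Point on the axis of the RCD lever's hinge, in the middle of the lever's width, 28 mm from lever_grip.
- rcd_lever (a joint): Angle of the RCD lever (rad): 0 up (on), 1.2 dropped (off, towards the dock's front). It snaps to either end from the middle at 0.6 and stays there; moving it takes under 1 N at the paddle.
- socket (a point): Centre of the rim of the open round socket (grey collar 47 mm across, 40 mm well with blue floor) on the flat back of the dock; the rim is 74 mm above the worktop. Axes: x from the dock's front to its back, z up. The two pin holes lie 19 mm apart along x. The like socket 78 mm to -y is shut by its grey cover.
- tester_center (a point): Centre of the head of the yellow socket tester: a block 56 (x) by 40 (y) by 48 mm (z), to be grasped across its 40 mm width; below it a black boss 36 mm across, 18 mm long, and two pins 19 mm long, 19 mm apart along x. Pin tips 61 mm below this point. About 0.09 kg. It starts upright, pins down, in a well of its case.
- tester_pins (a point): Point mid-way between the two pin tips of the tester (its lowest point); axes as the tester's: x from pin to pin, z up.
- tester: The loose tester; its origin lies mid-way between the pin tips.
- tester_case: Open black case of the tester, fixed, 96 (x) by 120 mm (y); origin at the centre of its underside. Its foam and rim are 42 mm high, so the tester's head stands free above; the tester sits loosely in a well 38 mm deep and lifts straight out. The lid half lies flat behind it (to +x), 22 mm high.
- dock: The dark grey power dock, fixed on the worktop, 170 mm wide (y), 144 mm deep (x), 58 mm high at its flat back; its origin is the centre of its underside, x from its front to its back. The socket's open cover reaches 40 mm beyond its back.
- tomato_tin: Bystander, not to be disturbed, loose, standing between dock and case: red-and-white food tin, 57 mm across, 72 mm tall; origin at the centre of its underside.
- spice_jar: Bystander, not to be disturbed, loose, standing between dock and case: green-topped spice jar, 46 mm across, 106 mm tall; origin at the centre of its underside.
- honey_jar: Bystander, not to be disturbed, loose, standing between dock and case: honey jar, 64 mm across, 109 mm tall; origin at the centre of its underside.
- pepper_mill: Bystander, not to be disturbed, loose, standing between dock and case: dark wooden pepper mill, 58 mm across, 170 mm tall; origin at the centre of its underside.
- salt_shaker: Bystander, not to be disturbed, loose, standing between dock and case: salt shaker, 44 mm across, 90 mm tall; origin at the centre of its underside.

How it is judged:
On the way, in this order (a step that is already met when the one before it is completed fails the run):
1. The test button is pressed and the lever has dropped (value of joint test_button above 0.003 m and value of joint rcd_lever above 1 rad), for 0.05 s.
2. The lever is lifted back up and stays, the button is out (value of joint rcd_lever below 0.12 rad and value of joint test_button below 0.002 m), for 0.3 s.
3. The tester is lifted out of its case and carried at a height that clears the case (height (world z) of tester_pins above 0.06 m and contact force between tester and the fingers above 0.5 N), for 0.2 s.
At the end, for the whole second after the job is handed in: The gripper holds the tester still, upright within 0.12 rad, pin tips 3 to 22 mm above the socket rim, within 6 mm of its axis, pins within 0.15 rad of the line of holes (either way round), not touching the dock; lever up (below 0.12 rad), button out (all of step 2 and horizontal distance between tester_pins and socket below 0.006 m and z of tester_pins in the frame of socket between 0.003 and 0.022 m and angle between the x axis of tester_pins and the x axis of socket, either way round below 0.15 rad and angle between tester_pins's own z axis and vertical below 0.12 rad and contact force between tester and the fingers above 0.5 N and contact force between tester and dock below 0.05 N and linear speed of tester below 0.02 m/s); the arm keeps its last pose, push and grip.
It fails at once if The tester touches the dock (contact force between tester and dock above 0.3 N).
It fails at once if One of the things in between is disturbed (moved over 20 mm or tipped) (distance of any of tomato_tin, spice_jar, honey_jar, pepper_mill, salt_shaker from where it was at the start of the episode above 0.02 m or angle between any of tomato_tin, spice_jar, honey_jar, pepper_mill, salt_shaker's own z axis and vertical above 0.3 rad).
It also fails if it takes over 70 s, if anything falls off the work surface, if the arm or the gripper's body presses on something with over 40 N, if the wrist force passes 120 N, or if a joint passes its speed limit or range.

## Working session

There is one attempt and no reset: what is moved stays moved. The work goes in short steps, Python scripts to look and compute and a tool call to move; the robot and the scene stay as the last step left them, time stands still between calls to the robot, and variables do not carry over. Pictures are saved under pics/ and viewed, at most 10 in all, crops included, and the job is handed in when it is done.

Besides the shell and the picture viewer there is one more tool, called after "Call:" as name(argument=value, ...), one argument or row to a line, values as JSON. play_rows: Moves the arm, as the interface text tells. Its arguments: {"type":"object","properties":{"steps":{"type":"array"},"jaw":{"type":"number"},"grip_force":{"type":"number"}},"required":["steps"]}

```bash
mkdir -p pics
cat > h.py <<'E'
import numpy as np, cv2
from workcell import bot
def cam(n):
    c=bot.read_camera(n); c={k:np.array(v) for k,v in c.items()}; c['pixels']=np.ascontiguousarray(c['pixels'].astype(np.uint8)); return c
def ray(c,uv):
    R,t=c['R'],c['t'];d=R.T@np.linalg.solve(c['mtx'],[uv[0],uv[1],1.]);return -R.T@t,d
def onz(c,uv,z):
    o,d=ray(c,uv);return o+d*(z-o[2])/d[2]
def tri(c1,u1,c2,u2):
    o1,d1=ray(c1,u1);o2,d2=ray(c2,u2)
    s=np.linalg.lstsq(np.c_[d1,-d2],o2-o1,rcond=None)[0];a=o1+d1*s[0];b=o2+d2*s[1]
    return (a+b)/2,np.linalg.norm(a-b)
def proj(c,X):
    p=c['mtx']@(c['R']@np.array(X)+c['t']);return p[:2]/p[2]
E
python3 - <<'E'
from h import *
for n in('top','side'):
    c=cam(n);np.savez(n+'0.npz',**c);cv2.imwrite(f'pics/{n}0.png',cv2.resize(c['pixels'],(800,600),interpolation=cv2.INTER_CUBIC));print(n,-c['R'].T@c['t'],c['R'],c['mtx'])
s=bot.read_state();print(s)
E
```

```text
top [0.3415053  0.00508628 1.39380393] [[ 0.0074649  -0.9999147  -0.01071718]
 [-0.99403455 -0.00625395 -0.10888623]
 [ 0.10880992  0.01146607 -0.99399644]] [[483.20638247   0.         262.14539736]
 [  0.         483.20638247 190.81972803]
 [  0.           0.           1.        ]]
side [0.31467445 0.93386665 0.77090517] [[-0.98094642 -0.1940413   0.00959659]
 [-0.12326072  0.58342431 -0.80275953]
 [ 0.15016962 -0.78864697 -0.59622566]] [[422.07780155   0.         257.69352962]
 [  0.         422.07780155 191.21168563]
 [  0.           0.           1.        ]]
{'time': 0.1, 'q': array([ 1.30907805e+00,  2.64677724e-01,  1.60526463e+00, -5.76050109e-06,
        1.27372237e+00, -3.69036889e-02]), 'joint_vel': array([-0.00206406, -0.00035933, -0.00234216, -0.00023248,  0.00065485,
        0.00088758]), 'joint_torque': array([-4.80589188e-04, -5.16707253e+01, -3.68588448e+01, -8.07560082e-05,
        6.30637369e-03,  5.41509536e-06]), 'tool_pos': array([0.15029641, 0.6573235 , 0.21457195]), 'tcp_rot': array([-0.35235793, -3.12146368,  0.00321956]), 'wrist_force': array([-0.3968826 , -0.30391114,  1.48914016]), 'torque': array([ 0.00419476,  0.01853552, -0.04880882]), 'grip_force': 0.0, 'width': 0.9979445937437627}
```

View pics/top0.png

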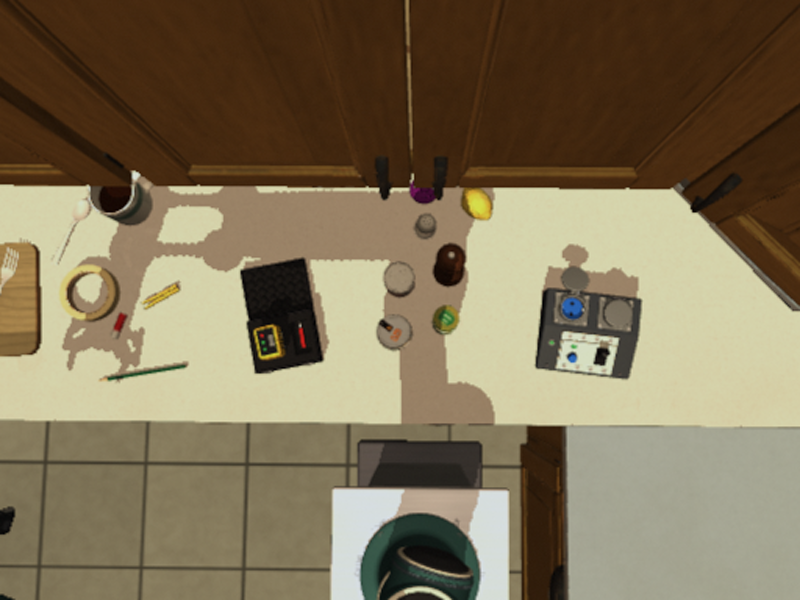

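View pics/side0.png

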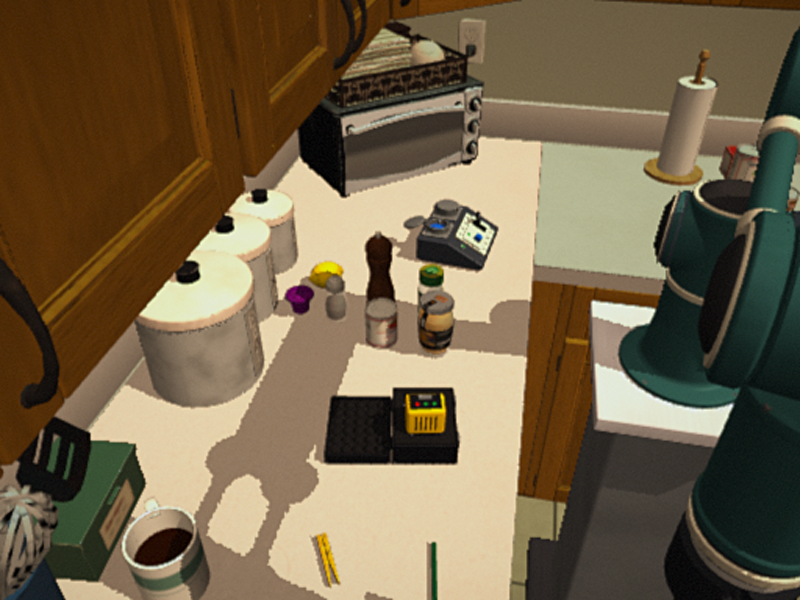

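The top view (800x600 px) shows the dock at about (588,333), with the blue socket floor at (572,307), the button at (572,357) and the lever at (602,355). The tester is at (268,342) in its case, and the five bystanders stand at x 380-460. The side view shows the same things, with the dock at (458,233) and the tester at (425,412). Next I'll take close crops for measuring.

Run:
```python
from h import *
T=dict(np.load('top0.npz'));S=dict(np.load('side0.npz'))
def crop(c,x0,y0,w,h,W,H):return cv2.resize(c['pixels'][y0:y0+h,x0:x0+w],(W,H),interpolation=cv2.INTER_CUBIC)
a=crop(T,340,165,80,80,400,400);b=crop(S,255,120,80,64,400,320)
m=np.zeros((400,800,3),np.uint8);m[:,:400]=a;m[:320,400:]=b
cv2.imwrite('pics/dock.png',m)
def blobs(c,name,mask,box):
    k=np.zeros_like(mask);x0,y0,x1,y1=box;k[y0:y1,x0:x1]=mask[y0:y1,x0:x1]
    n,l,st,ce=cv2.connectedComponentsWithStats(k.astype(np.uint8))
    for i in range(1,n):
        if st[i,4]>5:
            r=cv2.minAreaRect(np.argwhere(l==i)[:,::-1].astype(np.float32));print(name,st[i],ce[i].round(1),np.round(r[0],1),np.round(r[1],1),round(r[2],1))
for n,c,bx,by in(('top',T,(340,165,420,245),(155,200,190,240)),('side',S,(255,120,335,184),(250,240,300,285))):
    h=cv2.cvtColor(c['pixels'],cv2.COLOR_BGR2HSV);H,s,v=h[...,0],h[...,1],h[...,2]
    blobs(c,n+' blue',(H>95)&(H<130)&(s>120)&(v>60),bx)
    blobs(c,n+' yel',(H>18)&(H<35)&(s>150)&(v>90),by)
c=T;h=cv2.cvtColor(c['pixels'],cv2.COLOR_BGR2GRAY)
blobs(c,'top dark',(h<110),(335,160,415,250));blobs(c,'case dark',h<70,(145,155,215,245))
for n,uv,z in(('sock',(366,197),.074),('btn',(366,228.5),.06),('tester',(171.5,219),.095)):print(n,onz(T,uv,z))
```

```text
top blue [360 191  13  13 136] [365.9 197. ] [366. 197.] [12. 12.] 90.0
top blue [364 226   5   6  21] [365.9 228.8] [366. 229.] [4.2 4.2] 45.0
top yel [162 208  19  22 155] [171.4 219.5] [170.7 218.8] [21.3 15.5] 76.0
side blue [276 143   9   4  24] [279.8 144.2] [280.  144.5] [8. 3.] 0.0
side blue [304 150   4   4  12] [305.8 151.4] [305.5 151.5] [3. 3.] 90.0
side yel [259 251  27  27 416] [272.3 266.9] [272.2 264. ] [25.1 25.9] 87.1
top dark [ 343  170   67   72 2181] [373.6 205.1] [376.9 205.1] [63.9 67.6] 7.0
top dark [380 222  10  12  84] [384.5 227.3] [384.7 227.2] [ 7.8 11.6] 14.0
top dark [363 226   6   6  28] [365.5 228.2] [365.5 228. ] [4.9 4.9] 45.0
top dark [359 237   6   1   6] [361.5 237. ] [361.5 237. ] [5. 0.] 180.0
top dark [376 239   6   1   6] [378.5 239. ] [378.5 239. ] [5. 0.] 180.0
case dark [ 154  165   53   74 2519] [180.5 199.7] [179.  201.7] [67.6 43.6] 79.7
case dark [164 210  13  17 124] [169.8 218.2] [170.3 217.9] [16.1  9.8] 77.9
sock [ 0.47074903 -0.26414624  0.074     ]
btn [ 0.38517802 -0.26562121  0.06      ]
tester [0.40582276 0.26355858 0.095     ]
```

View pics/dock.png

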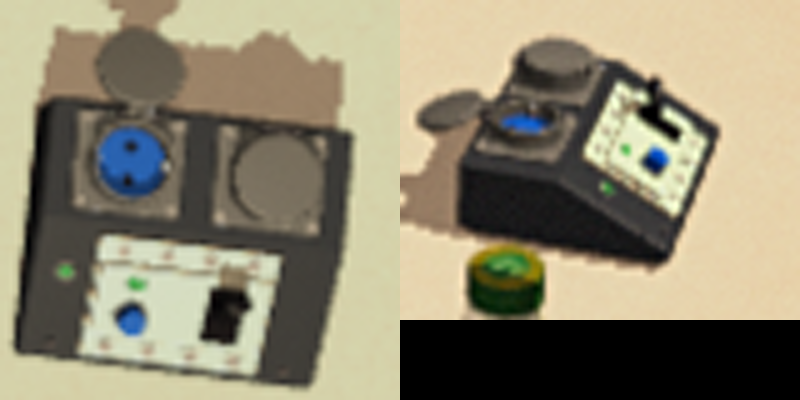

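The crop shows the blue floor with its holes at (130,147)/(127,181) and the button at (130,318). The lever is up at (228,300), and the dock is turned about -0.1 rad.

Run:
```python
from h import *
T=dict(np.load('top0.npz'));S=dict(np.load('side0.npz'))
print('btn',tri(T,(365.9,228.8),S,(305.8,151.4)))
print('sockfloor',tri(T,(366.,197.),S,(279.8,144.2)))
# dock corners from top at z=.058, crop->px
f=lambda p:(340+p[0]/5-.4,165+p[1]/5-.4)
A=onz(T,f((40,103)),.058);B=onz(T,f((352,130)),.058);print('back corners',A,B,np.linalg.norm(A-B),np.arctan2((A-B)[0],(A-B)[1]))
for p,q in(((100,237),(280,257)),((80,355),(265,375)),((130,147),(127,181))):
    A=onz(T,f(p),.05);B=onz(T,f(q),.05);print(np.degrees(np.arctan2((A-B)[0],(A-B)[1])))
for z in(.056,.074):
  for p in((130,147),(127,181),(130,162)):print(z,onz(T,f(p),z))
# lever tip side/top
g=lambda p:(255+(p[0]-400)/5-.4,120+p[1]/5-.4)
print('lever tip',tri(T,f((236,283)),S,g((655,83))))
# tester top face yellow/dark centre
print('tester',[onz(T,p,.093) for p in((171,218.8),(170.3,217.9))])
# bystanders tops
k=.64
for n,p,z in(('tin',(399,279),.072),('spice',(446,319),.106),('honey',(394,331),.109),('mill',(450,262),.17),('salt',(426,224),.09)):print(n,onz(T,(p[0]*k,p[1]*k),z))
from scipy.spatial.transform import Rotation as Ro
print(Ro.from_rotvec(bot.read_state()['tcp_rot']).as_matrix())
```

```text
btn (array([ 0.38434967, -0.26731684,  0.05028131]), np.float64(0.0006332927739691023))
sockfloor (array([ 0.47111743, -0.26539097,  0.06796976]), np.float64(0.0004436998976824922))
back corners [ 0.5049387  -0.21690881  0.058     ] [ 0.49092346 -0.38939071  0.058     ] 0.17305037732309883 0.08107821365072568
5.988214360937685
5.753423104953132
95.89779076075622
0.056 [ 0.48087444 -0.26684285  0.056     ]
0.056 [ 0.46190823 -0.26488362  0.056     ]
0.056 [ 0.47250459 -0.26671065  0.056     ]
0.074 [ 0.47899924 -0.26318407  0.074     ]
0.074 [ 0.46028823 -0.26125121  0.074     ]
0.074 [ 0.47074201 -0.26305366  0.074     ]
lever tip (array([ 0.39848757, -0.31876981,  0.07807184]), np.float64(0.012513687123940725))
tester [array([0.40645148, 0.26532274, 0.093     ]), array([0.40886464, 0.26728277, 0.093     ])]
tin [0.52012102 0.03931691 0.072     ]
spice [ 0.44701497 -0.04256589  0.106     ]
honey [0.42567411 0.04607745 0.109     ]
mill [ 0.5354766  -0.04654019  0.17      ]
salt [ 0.61538658 -0.00768816  0.09      ]
[[-9.74835816e-01  2.22923419e-01 -5.30808080e-04]
 [ 2.22924040e-01  9.74833761e-01 -2.00293405e-03]
 [ 7.09487297e-05 -2.07086173e-03 -9.99997853e-01]]
```

```bash
cat >> h.py <<'E'
from scipy.spatial.transform import Rotation as Ro
def go(p,yaw=None,s=None):
    """tool shift/turn from present pose to world p; yaw = heading of the tool's -x axis"""
    s=s or bot.read_state();R=Ro.from_rotvec(s['tcp_rot']).as_matrix()
    d=R.T@(np.array(p)-s['tool_pos']);cy=np.arctan2(-R[1,0],-R[0,0])
    return d.round(4),round(0 if yaw is None else -(yaw-cy),3)
E
python3 - <<'E'
from h import *
print(go((.42,.30,.30),-.1),go((.46,-.05,.30),-.1),go((.384,-.267,.12),-.1))
E
```

```text
(array([-0.3426, -0.2884, -0.0849]), np.float64(-0.125)) (array([-0.4596, -0.6207, -0.0842]), np.float64(-0.125)) (array([-0.4339, -0.8488,  0.0963]), np.float64(-0.125))
```

Call:
play_rows(
  steps=[-0.06,-0.05,-0.085,-0.05,-0.343,-0.288,-0.085,-0.125,-0.343,-0.288,-0.085,-0.125,-0.343,-0.288,-0.085,-0.125,-0.343,-0.288,-0.085,-0.125,-0.343,-0.288,-0.085,-0.125,-0.343,-0.288,-0.085,-0.125,-0.46,-0.62,-0.085,-0.125,-0.46,-0.62,-0.085,-0.125,-0.46,-0.62,-0.085,-0.125],
  jaw=255,
  grip_force=20,
)

```text
time: 1.35
tool_pos: [0.4303, 0.1394, 0.2989]
tcp_rot: [-0.156, -3.138, 0.0]
wrist_force: [1.8, -0.0, -1.0]
width: -0.002
grip_force: 0.0
```

Run:
```python
from h import *
s=bot.read_state();print(s['time'],s['tool_pos'],s['q'].round(2),s['width'])
print(go((.46,-.1,.30),-.1),go((.384,-.267,.25),-.1),go((.384,-.267,.11),-.1))
```

```text
1.35 [0.43031111 0.13937703 0.29885048] [ 0.26 -0.21  1.94 -0.    1.41 -1.21] -0.0018080405445134655
(array([-0.0533, -0.2352, -0.0011]), np.float64(0.0)) (array([ 0.0057, -0.409 ,  0.0489]), np.float64(0.0)) (array([ 0.0057, -0.4089,  0.1889]), np.float64(0.0))
```

Call:
play_rows(
  steps=[-0.053,-0.235,0,0,-0.053,-0.235,0,0,-0.053,-0.235,0,0,-0.053,-0.235,0,0,0.006,-0.409,0.049,0,0.006,-0.409,0.049,0,0.006,-0.409,0.049,0,0.006,-0.409,0.12,0,0.006,-0.409,0.16,0,0.006,-0.409,0.16,0],
)

```text
time: 2.6
tool_pos: [0.3799, -0.2624, 0.1346]
tcp_rot: [-0.158, -3.129, -0.01]
wrist_force: [0.5, 0.3, 1.1]
width: 0.002
grip_force: 0.0
```

Run:
```python
from h import *
s=bot.read_state();print(s['time'],s['tool_pos'],s['q'].round(2),s['width'],s['wrist_force'])
print(go((.384,-.267,.08),-.1))
a=cam('top')['pixels'][160:250,330:430];b=cam('side')['pixels'][95:185,240:340]
cv2.imwrite('pics/btn.png',np.hstack([cv2.resize(x,(400,360),interpolation=cv2.INTER_CUBIC) for x in(a,b)]))
```

```text
2.6 [ 0.37990049 -0.26242923  0.1346133 ] [-0.66 -0.07  2.12 -0.    1.1  -2.13] 0.0024452274100832828 [0.51146273 0.30113641 1.10221047]
(array([-0.005 , -0.0044,  0.0545]), np.float64(-0.001))
```

View pics/btn.png

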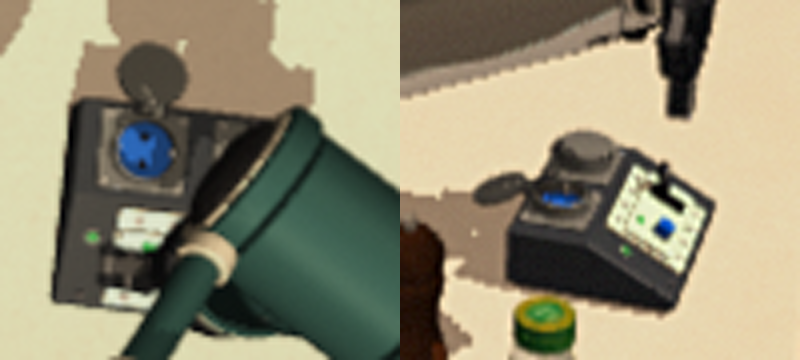

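The fingertips are roughly above the button (side crop (680,110), button (665,228)). I'll descend and settle.

Call:
play_rows(
  steps=[0,0,0.03,0,0,0,0.05,0,0,0,0.05,0,0,0,0.05,0,0,0,0.05,0],
)

```text
time: 3.32
tool_pos: [0.3852, -0.2659, 0.0912]
tcp_rot: [0.156, 3.135, -0.003]
wrist_force: [-0.2, -0.6, 0.2]
width: 0.001
grip_force: 0.0
```

Run:
```python
from h import *
s=bot.read_state();print(s['time'],s['tool_pos'],s['joint_vel'].round(3),s['wrist_force'])
print(go((.384,-.267,.064),-.1))
```

```text
3.325 [ 0.38521372 -0.26590883  0.09122227] [-0.001  0.004  0.011  0.001 -0.004 -0.003] [-0.19438105 -0.5817597   0.19309974]
(array([ 0.0012, -0.0012,  0.0272]), np.float64(0.001))
```

Call:
play_rows(
  steps=[0.001,-0.001,0.012,0,0.001,-0.001,0.017,0,0.001,-0.001,0.02,0,0.001,-0.001,0.022,0,0.001,-0.001,0.024,0,0.001,-0.001,0.025,0,0.001,-0.001,0.025,0],
)

```text
time: 4.2
tool_pos: [0.3827, -0.2659, 0.0642]
tcp_rot: [0.157, 3.138, -0.0]
wrist_force: [-0.1, 0.2, 0.4]
width: 0.0
grip_force: 0.0
```

Run:
```python
from h import *
s=bot.read_state();print(s['time'],s['tool_pos'],s['wrist_force'])
b=cam('side')['pixels'][95:185,240:340]
cv2.imwrite('pics/btn2.png',cv2.resize(b,(800,600),interpolation=cv2.INTER_CUBIC))
```

```text
4.2 [ 0.38273026 -0.26588092  0.06422326] [-0.11827582  0.19966931  0.39043017]
```

View pics/btn2.png

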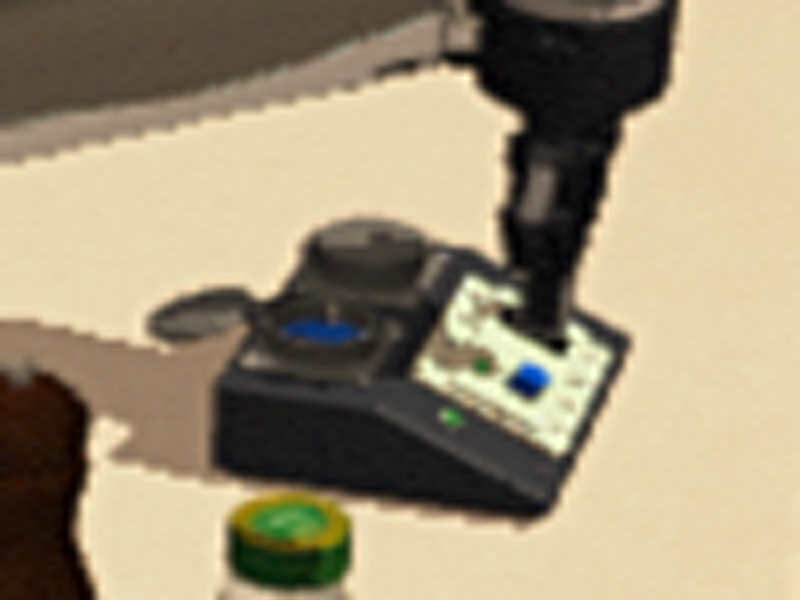

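The picture shows the finger end at about (545,330) and the button unpressed at (530,378), so I'm not touching it yet. I'll check the projections.

Run:
```python
from h import *
S=dict(np.load('side0.npz'));s=bot.read_state();p=s['tool_pos'];print(p)
sc=lambda u:((u[0]-240)*8,(u[1]-95)*6.667)
for dz in(.05,0,-.017):print(dz,sc(proj(S,p+[0,0,dz])))
print('btn',sc(proj(S,(.3843,-.2673,.0503))))
c=cam('top');cv2.imwrite('pics/x.png',c['pixels'])
now=cam('side')['pixels'].astype(int);d=np.abs(now-S['pixels'].astype(int)).sum(2)>60
ys,xs=np.where(d[95:185,290:335]);
for r in range(40,62):print(r+95,(xs[ys==r]+290)[[0,-1]] if (ys==r).any() else '')
```

```text
[ 0.38275505 -0.26592999  0.06427722]
0.05 (np.float64(541.6645280314588), np.float64(263.0235485900501))
0 (np.float64(531.8309664287299), np.float64(353.19172955618444))
-0.017 (np.float64(528.5837879667683), np.float64(382.966513811994))
btn (np.float64(525.7495859226456), np.float64(375.9461318822153))
135 [290 312]
136 [290 312]
137 [290 311]
138 [290 311]
139 [290 311]
140 [290 311]
141 [291 310]
142 [291 310]
143 [290 310]
144 [290 310]
145 [290 308]
146 [290 298]
147 [290 301]
148 [290 301]
149 [290 302]
150 [290 302]
151 [299 301]
152 
153 
154 
155 
156
```

Run:
```python
from h import *
c=cam('top');p=bot.read_state()['tool_pos']
for dz in(.1,0.05,-.017):
  u=proj(c,p+[0,0,dz]);print(dz,(u-[320,150])*6);cv2.circle(c['pixels'],tuple(int(round(x)) for x in u),0,(0,0,255),-1)
S=cam('side')
for dz in(.15,.1,0.05,0,-.017):
  u=proj(S,p+[0,0,dz]);cv2.circle(S['pixels'],tuple(int(round(x)) for x in u),0,(0,0,255),-1)
a=cv2.resize(c['pixels'][150:250,320:420],(400,400),interpolation=cv2.INTER_NEAREST);b=cv2.resize(S['pixels'][60:160,255:355],(400,400),interpolation=cv2.INTER_NEAREST)
cv2.imwrite('pics/chk.png',np.hstack([a,b]))
```

```text
0.1 [326.9953266  468.94427917]
0.05 [301.90036154 472.59681673]
-0.017 [271.19209369 477.06636279]
```

View pics/chk.png

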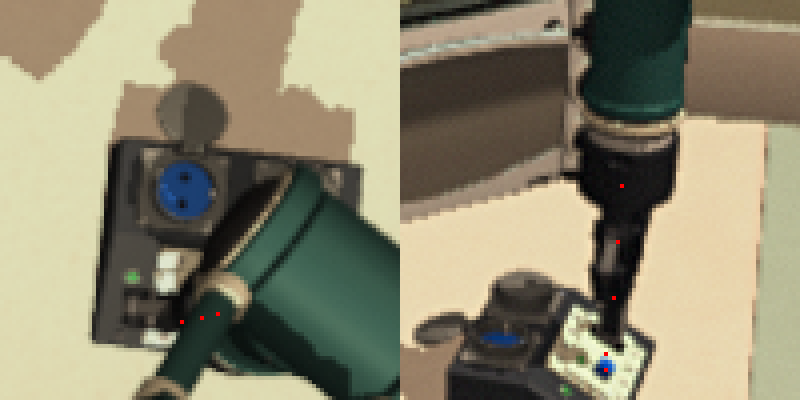

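The side view puts the finger axis near its projected line, but the tip ends higher than expected. In the top view the tip agrees in x and y with the button. I'll probe downwards in small steps, watching the force.

Call:
play_rows(
  steps=[0,0,0.003,0,0,0,0.006,0,0,0,0.006,0],
)

```text
time: 4.82
tool_pos: [0.3824, -0.2656, 0.0577]
tcp_rot: [-0.157, -3.137, -0.001]
wrist_force: [-0.7, -0.4, 0.2]
width: -0.001
grip_force: 0.0
```

```bash
cat > look.py <<'E'
from h import *
s=bot.read_state();print(s['time'],s['tool_pos'],s['wrist_force'].round(2))
S=dict(np.load('side0.npz'));c=cam('side');p=c['pixels'];h=cv2.cvtColor(p,cv2.COLOR_BGR2HSV)
m=((h[...,0]>95)&(h[...,0]<130)&(h[...,1]>120)&(h[...,2]>60))[147:160,298:320];print('blue',m.sum(),np.argwhere(m).mean(0)+[147,298] if m.any() else '')
g=cv2.cvtColor(p,cv2.COLOR_BGR2GRAY)
for r in range(138,156):print(r,''.join('#' if v<60 else '+' if v<110 else '.' for v in g[r,290:326]))
E
python3 look.py
```

```text
4.825 [ 0.38235731 -0.26559302  0.05773419] [-0.75 -0.39  0.2 ]
blue 13 [151.38461538 305.61538462]
138 #++###+.......+######+..............
139 ++####+........+#####...............
140 ++####.........+####++..............
141 ######......+#######++..............
142 #####+......+#######++++............
143 #####........#######+++##...........
144 ####+.........+#####+..+##+.........
145 ####...........+####+...+###........
146 ###+..+..........+##+....+##+.......
147 ###................++.....+#........
148 ##+........................+........
149 ##.......++...............++........
150 #+.......++....++.........#+........
151 #+...........+##++........+.........
152 ##+..........+###+.......+..........
153 #+#+..........+##+.......#..........
154 #+###+.........++.......++..........
155 #+####++................#+..........
```

Call:
play_rows(
  steps=[0,0,0.003,0,0,0,0.005,0,0,0,0.005,0],
)

```text
time: 5.25
tool_pos: [0.3825, -0.2657, 0.0529]
tcp_rot: [-0.157, -3.137, -0.0]
wrist_force: [0.1, -0.7, -0.3]
width: 0.001
grip_force: 0.0
```

```bash
python3 look.py
python3 - <<'E'
from h import *
g=cv2.cvtColor(dict(np.load('side0.npz'))['pixels'],cv2.COLOR_BGR2GRAY)
for r in range(134,150):print(r,''.join('#' if v<60 else '+' if v<110 else '.' for v in g[r,290:326]))
E
```

```text
5.25 [ 0.38251516 -0.26573301  0.05293878] [ 0.06 -0.69 -0.32]
blue 13 [151.38461538 305.61538462]
138 #++###+.......+######+..............
139 ++####+........+#####+..............
140 ++####.........+####++..............
141 ######......+#+#####++..............
142 #####+.+....+#######++#+............
143 #####........#######+.+##...........
144 ####+.........+#####+..+##+.........
145 ####...........#####+...+##+........
146 ###+..+........#####+....+##+.......
147 ###.............+++++.....+#........
148 ##+........................+........
149 ##..++...++...............++........
150 #+.......++....++.........#+........
151 #+...........+##++........+.........
152 ##++.........+###+.......++.........
153 ####..........+##+.......#..........
154 +#+##+.........++.......++..........
155 +++###++................#+..........
134 ++#+.+#####+........................
135 ++++++##+###+.......................
136 +++.+###..+###+##...................
137 +++++##+...+++##+...................
138 +..+###.......+##+..................
139 ...+##+........###+.................
140 +.+###.........#####+...............
141 #+###+......+####+.+##..............
142 #####.......+####....+#+............
143 +###+........####+....+##...........
144 +###..........+###+....+##+.........
145 +##+............####....+###........
146 ###..............+###....+##+.......
147 ##+................#+.....+#+.......
148 ##.........................+........
149 #+........................++........
```

Call:
play_rows(
  steps=[0,0,0.002,0,0,0,0.004,0,0,0,0.004,0],
)

```text
time: 5.68
tool_pos: [0.3825, -0.2657, 0.049]
tcp_rot: [-0.157, -3.137, -0.0]
wrist_force: [0.7, -0.9, -0.7]
width: 0.0
grip_force: 0.0
```

```bash
python3 look.py
python3 - <<'E'
from h import *
c=cam('top');o=dict(np.load('top0.npz'))['pixels']
for g in (c['pixels'],o):
  g=cv2.cvtColor(g,cv2.COLOR_BGR2GRAY)
  for r in range(212,242):print(r,' '.join('%3d'%v for v in g[r,352:392]))
E
```

```text
5.675 [ 0.38252509 -0.26574007  0.04897504] [ 0.71 -0.86 -0.69]
blue 13 [151.38461538 305.61538462]
138 #++###+......#########..............
139 ++####+......++######+..............
140 ++####.......+.+#####+..............
141 ######......+#+#####++..............
142 #####+......+#######++#+............
143 #####..+.....#######+.+##...........
144 ####+.........+#####+..+##+.........
145 ####..+........#####+...+##+........
146 ###+..+........#####+....+##+.......
147 ###............#####......+#........
148 ##+............+++++.......+........
149 ##..+....++.....+.........++........
150 #+.......++....+#.........#+........
151 #+...........+###+........+.........
152 ##++.........+###+.......+..........
153 ####+.........+##+.......#..........
154 +++#++.........++.......++..........
155 ++####++................#+..........
212  74  73  73  70  53  29  28  41  92 131 128 126 126 120 107  85  60  23  11  13  11  16  19  22  61 114 114  68  65  86  89  90  92  90  88  87  77  48  30  54
213  73  73  74  74  70  52  28  57 111 139 138 139 136 132 128 122  96  28  12  13  14  15  19  6
[... 8877 characters left out ...]
 215 215 215 204 175 163 173 205 214 206 156
238 205 206 207 205 201 192 191 185 182 178 179 175 161 131 136 127  93  77  80  82  96 111 122 138 136 135 146 164 174 191 202 216 212 200 192 196 214 216 202 143
239 205 206 204 205 206 206 206 206 205 205 207 205 201 192 194 190 181 178 178 175 161 132 135 128  91  76  87  94  93 108 122 136 138 136 135 145 174 190 172 104
240 206 205 204 204 206 206 206 204 204 205 206 205 206 206 206 207 206 206 205 206 200 192 193 191 182 177 178 178 176 161 134 126  89  72  79  82  90 109  99  67
241 206 205 204 204 205 206 206 205 206 206 206 205 206 206 206 207 206 206 205 205 205 206 205 204 206 205 205 206 207 201 192 190 180 178 179 178 176 161 132 127
```

Call:
play_rows(
  steps=[-0.004,0,0.002,0,-0.004,0,0.004,0,-0.004,0,0.006,0,-0.004,0,0.006,0],
)

```text
time: 6.28
tool_pos: [0.3864, -0.2661, 0.0429]
tcp_rot: [-0.157, -3.137, -0.001]
wrist_force: [0.2, -0.1, -0.1]
width: 0.002
grip_force: 0.0
```

```bash
python3 look.py
```

```text
6.275 [ 0.38644756 -0.26606312  0.04288992] [ 0.25 -0.14 -0.07]
blue 11 [151.72727273 305.72727273]
138 #++###+.....#########...............
139 ++####+.....#########...............
140 ++####......#########...............
141 ######......########++..............
142 #####+.+....++#####+++#+............
143 #####..+.....+#####+..+##...........
144 ####+.........#####+...+##+.........
145 ####..+.......#####+....+##+........
146 ###+..+.......####++#....+##+.......
147 ##+...........####+++.....+#........
148 ##+..........+####++.......+........
149 ##..++...++..+####+.......++........
150 #+..+....++..++++++.......#+........
151 #+...........+###+........+.........
152 ##++........++###+.......+..........
153 ###++.........+##+.......#..........
154 ++##++.........++.......++..........
155 #+####++................#+..........
```

Call:
play_rows(
  steps=[0,0,0.002,0,0,0,0.004,0,0,0,0.006,0,0,0,0.006,0],
)

```text
time: 6.82
tool_pos: [0.388, -0.2668, 0.038]
tcp_rot: [0.157, 3.135, -0.002]
wrist_force: [2.8, 1.2, 3.0]
width: -0.004
grip_force: 1.6
```

```bash
python3 look.py
```

```text
6.825 [ 0.38801495 -0.26681219  0.03803354] [2.83 1.22 3.03]
blue 7 [152.42857143 305.71428571]
138 #++###+....##########...............
139 ++####+....##########...............
140 ++####.....##########...............
141 ######.....+#########+..............
142 #####+.+....+######+.+#+............
143 #####........+#####...+##...........
144 ####+........+####++...+##+.........
145 ####..+......+####++....+###........
146 ###+..+......+####++#....+##+.......
147 ##+..........#####+++.....+#........
148 ##+..........#####+........+........
149 ##..+....++.+#####+.......++........
150 #+..+....++.+#####........#+........
151 #+..........++#+#+........+.........
152 ##++........+####+.......+..........
153 ####+.........+##+.......#..........
154 #####+.........++.......++..........
155 +++##+++................#+..........
```

Call:
play_rows(
  steps=[0.001,0,0.002,0,0.001,0,0.004,0,0.001,0,0.006,0,0.001,0,0.006,0],
)

```text
time: 7.38
tool_pos: [0.3866, -0.2669, 0.0337]
tcp_rot: [0.157, 3.137, -0.001]
wrist_force: [-3.1, 4.1, 21.2]
width: 0.003
grip_force: 11.0
```

```bash
python3 look.py
```

```text
7.375 [ 0.38663103 -0.26691564  0.03372391] [-3.08  4.14 21.16]
blue 2 [153.  305.5]
138 #++####....##########...............
139 ++#####....##########+..............
140 ++####+....+#########+..............
141 #####+.....+##########..............
142 #####+.++..+##############..........
143 #####........#############..........
144 ####+........+#####+##+###+.........
145 ####..+.......####++#+..+##+........
146 ###+..+.......####++#....+##+.......
147 ##+..........+####+++.....+#........
148 ##+..........+####++.......+........
149 ##..++...++..#####+.......++........
150 #+..+....++.+#####+.......#+........
151 #+..........+#####+.......+.........
152 ##++.........+####.......+..........
153 ####++.......+###+.......#..........
154 #####+.........++.......++..........
155 ##++##++................#+..........
```

The button is fully in, and the lever's dark pixels have moved to columns 309-316, so it has dropped. I'll lift off and measure the lever.

Call:
play_rows(
  steps=[0,0,-0.03,0,0,0,-0.07,0,0,0,-0.1,0,0,0,-0.1,0],
  jaw=130,
)

```text
time: 7.92
tool_pos: [0.3863, -0.2671, 0.1329]
tcp_rot: [0.157, 3.136, -0.004]
wrist_force: [0.7, 0.7, 0.1]
width: 0.489
grip_force: 0.0
```

Run:
```python
from h import *
s=bot.read_state();print(s['time'],s['tool_pos'],s['width'],s['wrist_force'])
S=cam('side');np.savez('side1.npz',**S)
O=dict(np.load('side0.npz'))
for c in(O,S):
  g=cv2.cvtColor(c['pixels'],cv2.COLOR_BGR2GRAY)
  for r in range(130,154):print(r,''.join('#' if v<50 else '+' if v<110 else '.' for v in g[r,290:326]))
xd=np.array([np.cos(.1),-np.sin(.1),0]);yd=np.array([np.sin(.1),np.cos(.1),0])
b=np.array([.3843,-.2673,.0503]);P=b-.051*yd
def inpl(c,uv):
  o,d=ray(c,uv);X=o+d*(yd@(P-o))/(yd@d);return X,(X-P)@xd,X[2]
np.set_printoptions(precision=4,suppress=True)
for dx in(-.05,-.04,-.03,-.02,-.01,0,.01,.02):print('slope',dx,proj(S,P+dx*xd+[0,0,-.0135+dx*.52]).round(1),'at +20',proj(S,P+dx*xd+[0,0,.02]).round(1))
cv2.imwrite('pics/lev.png',cv2.resize(S['pixels'][105:165,265:345],(800,600),interpolation=cv2.INTER_CUBIC))
```

```text
7.925 [ 0.38628668 -0.26709235  0.13293288] 0.4890333559052555 [0.66927219 0.71507417 0.08694465]
130 ++..................................
131 ....................................
132 ..+++++++...........................
133 +.++..++++..........................
134 ++#+.+++##++........................
135 ++++++++++#++.......................
136 +++.++++..++#++#+...................
137 +++++#++...+++##+...................
138 +..++#+.......+#++..................
139 ...++#+........###+.................
140 +.++#+.........###+++...............
141 #+++#+......+####+.+++..............
142 +++++.......+####....+++............
143 +++++........+###+....+++...........
144 ++++..........+###+....+#++.........
145 ++#+............+###....++#+........
146 +++..............+###....++#+.......
147 +#+................#+.....+#+.......
148 ++.........................+........
149 ++........................++........
150 ++.............++.........++........
151 ++............++++........+.........
152 +++..........+###+.......++.........
153 +++++.........+##+.......+..........
130 +.............
[... 635 characters left out ...]
..
146 +++..............+###....++#+.......
147 +++................#+.....++........
148 ++.........................+........
149 ++........................++........
150 ++.............++.........++........
151 ++............++++........+.........
152 +++..........+###+.......++.........
153 +++++.........+##+.......+..........
slope -0.05 [322.3 156.3] at +20 [324.1 141. ]
slope -0.04 [319.5 154.5] at +20 [321.1 140.6]
slope -0.03 [316.8 152.7] at +20 [318.1 140.1]
slope -0.02 [314.  150.9] at +20 [315.2 139.6]
slope -0.01 [311.2 149.1] at +20 [312.2 139.2]
slope 0 [308.5 147.4] at +20 [309.3 138.7]
slope 0.01 [305.7 145.6] at +20 [306.3 138.3]
slope 0.02 [302.9 143.8] at +20 [303.4 137.8]
```

View pics/lev.png

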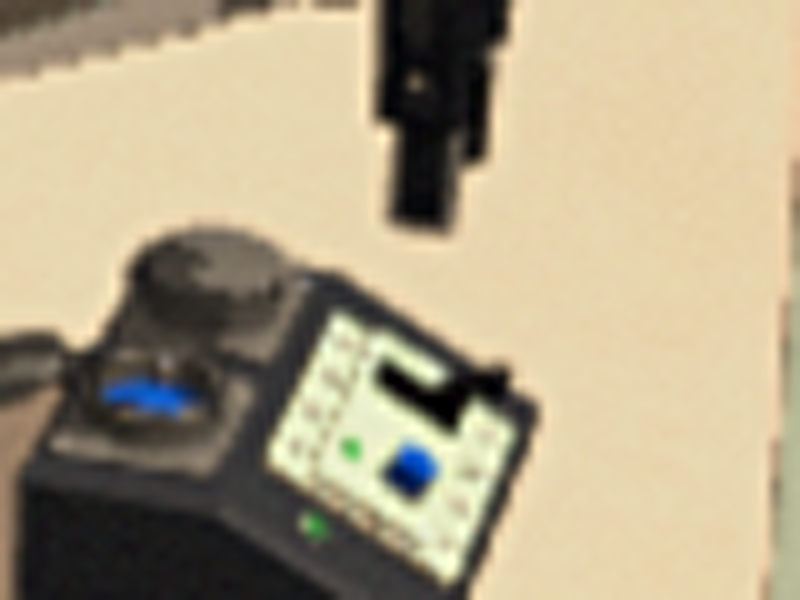

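The lever is dropped, its tip at crop (500,375). The near fingertip is at crop (420,225) and the far one at (475,160). I'll calibrate the fingertip offset from these.

Run:
```python
from h import *
S=dict(np.load('side1.npz'));s=bot.read_state();p=s['tool_pos'];print(p)
R=Ro.from_rotvec(s['tcp_rot']).as_matrix();w=s['width']*.0425
for n,uv,sg in(('near',(307,127.7),1),('far',(312.3,121.2),-1)):
  o,d=ray(S,uv);q=p+R[:,1]*sg*(w+.005)
  print(n,q,o+d*(q[1]-o[1])/d[1])
print(go((.3636,-.3164,.13),-.1),R.round(3))
T=dict(np.load('top0.npz'));print(onz(T,(384,228),.045))
```

```text
[ 0.3852889  -0.26625553  0.13123403]
near [ 0.38786211 -0.24057208  0.13122213] [ 0.38537357 -0.24057208  0.15134624]
far [ 0.3827157  -0.29193898  0.13124594] [ 0.37351285 -0.29193898  0.14916515]
(array([ 0.0166, -0.0521,  0.0013]), np.float64(0.0)) [[-0.995  0.1   -0.   ]
 [ 0.1    0.995 -0.   ]
 [ 0.    -0.    -1.   ]]
[ 0.3874101 -0.3185653  0.045    ]
```

The tips stand about 19 mm above the reported TCP, so the tool is effectively about 30 mm higher than its reading. I'll use that offset and go to the lever.

Call:
play_rows(
  steps=[0.017,-0.052,0,0,0.017,-0.052,0,0,0.017,-0.052,0.05,0,0.017,-0.052,0.08,0,0.017,-0.052,0.102,0,0.017,-0.052,0.102,0,0.017,-0.052,0.102,0],
)

```text
time: 8.85
tool_pos: [0.3634, -0.3157, 0.029]
tcp_rot: [-0.156, -3.137, -0.001]
wrist_force: [0.3, -0.2, 0.4]
width: 0.49
grip_force: 0.0
```

```bash
cat > look2.py <<'E'
from h import *
s=bot.read_state();print(s['time'],s['tool_pos'],s['wrist_force'].round(2),s['width'],s['grip_force'])
g=cv2.cvtColor(cam('side')['pixels'],cv2.COLOR_BGR2GRAY)
for r in range(128,152):print(r,''.join('#' if v<50 else '+' if v<110 else '.' for v in g[r,290:330]))
E
python3 look2.py
```

```text
8.85 [ 0.36342987 -0.31570507  0.02901751] [ 0.3  -0.18  0.36] 0.49013649697964184 0.0
128 ...................+#+++++#####.........
129 ++.................+##++######+.........
130 +++.................##########+.........
131 +++++...............##########+.........
132 ++++#++++...........#########+..........
133 ++#+++####+.........#########+..........
134 ###++######+........#########+..........
135 ###++#####+##+......#########+..........
136 ###+####++++##+....+#########...........
137 ##++###+..++####+..+#########...........
138 +++####+...++.+##++##########...........
139 +++###+..++.....+############...........
140 ++####+...........+##########...........
141 #####+.......+.....++#####+#+...........
142 #####+.++...+##+....+#####+++...........
143 ####+...+...+####..++####++.............
144 ####.........+######+####++.............
145 ###+..........+++###+####+++............
146 ###+.............+##+####++++...........
147 ##+................+#####+++............
148 +#..................+####+++............
149 ++........+....++.....++++++............
150 ++.............+++.......++.............
151 ++............++++........+.............
```

Call:
play_rows(
  steps=[0,0,0,0,0,0,0,0,0,0,0,0,0,0,0,0,0,0,0,0],
  jaw=255,
  grip_force=20,
)

```text
time: 9.52
tool_pos: [0.3643, -0.3166, 0.0303]
tcp_rot: [0.157, 3.136, -0.001]
wrist_force: [-1.1, 2.2, 7.0]
width: 0.181
grip_force: 23.5
```

The opening reads 15.4 mm, so the paddle is gripped. I'll swing it up along the arc.

Call:
play_rows(
  steps=[-0.002,0,-0.003,0,-0.005,0,-0.007,0,-0.008,0,-0.009,0,-0.012,0,-0.0115,0,-0.016,0,-0.013,0,-0.02,0,-0.0145,0,-0.024,0,-0.0148,0,-0.028,0,-0.0148,0,-0.029,0,-0.0148,0,-0.029,0,-0.0148,0],
)

```text
time: 10.78
tool_pos: [0.3909, -0.3193, 0.0443]
tcp_rot: [-0.155, -3.134, -0.0]
wrist_force: [-6.5, -2.3, 2.8]
width: 0.177
grip_force: 23.6
```

```bash
python3 look2.py
```

```text
10.775 [ 0.39094357 -0.31927075  0.04429306] [-6.46 -2.33  2.81] 0.1768263162812039 23.64417314529419
128 ............##########..................
129 ++..........#########...................
130 +++.........########+...................
131 +++++.......#########...................
132 +++++#+++...#########...................
133 ++#+++###+.++########...................
134 ###++#####++++######+...................
135 ###++#####++++#####++...................
136 ##++####++++++####+++...................
137 ##+.+##+..++++####+++...................
138 +++++#+.....++####++....................
139 +++++++......+####++....................
140 ++####.......+####+++...................
141 #####+.......+####++++..................
142 #####+......++###+...+++................
143 ####+.......+###++....+++...............
144 +###.........+####+....+#++.............
145 +##+............+###....++#+............
146 +++..............+###....++#+...........
147 +++................#+.....+#............
148 ++.........................+............
149 ++........................++............
150 ++.............++.........++............
151 ++............++++........+.............
```

Call:
play_rows(
  steps=[0,0,0,0,0,0,0,0,0,0,0,0,0,0,-0.03,0,0,0,-0.08,0,0,0,-0.13,0,0,0,-0.18,0,0,0,-0.22,0,0,0,-0.22,0],
  jaw=120,
)

```text
time: 11.95
tool_pos: [0.3947, -0.3208, 0.2688]
tcp_rot: [0.156, 3.131, -0.008]
wrist_force: [0.3, -0.7, -0.0]
width: 0.529
grip_force: 0.0
```

```bash
python3 look2.py
python3 - <<'E'
from h import *
T=dict(np.load('top0.npz'))
# case outline yaw: dark rect & tester yellow edges, top view
g=T['pixels'];h=cv2.cvtColor(g,cv2.COLOR_BGR2HSV)
y=((h[...,0]>15)&(h[...,0]<38)&(h[...,1]>110)&(h[...,2]>70))[205:235,158:185]
for r in range(30):print(205+r,''.join('#' if v else '.' for v in y[r]))
pts=np.argwhere(y)[:,::-1].astype(np.float32)+[158,205]
r=cv2.minAreaRect(pts.astype(np.float32));print(r);b=cv2.boxPoints(r)
for p in b:print(onz(T,p,.093))
C=np.array(r[0]);print(onz(T,C,.093))
E
```

```text
11.95 [ 0.39466172 -0.32075055  0.26883899] [ 0.3  -0.65 -0.02] 0.5292238937691136 0.0
128 ........................................
129 ........................................
130 ++......................................
131 ........................................
132 ..+++++++...............................
133 ..++..++#+..............................
134 ++++.++++#++............................
135 ++++++#+++##+...........................
136 +++.++#+..+##++##.......................
137 ++++++++...+++##+.......................
138 +..++++.......+##+......................
139 ...++#+........###+.....................
140 +.++#+.........###+++...................
141 #+++#+......+####+.+++..................
142 +++++.......+####....+#+................
143 +++++........+###+....+++...............
144 ++#+..........+###+....++++.............
145 ++#+............+###....++#+............
146 +#+..............+###....++#+...........
147 +#+................#+.....+#............
148 ++.........................+............
149 ++........................++............
150 ++.............++..
[... 600 characters left out ...]
..###.....
222 ......###..........###.....
223 ......###..........####....
224 ......###..........#####...
225 .......##.........######...
226 .......##.....##########...
227 .......#################...
228 .......###############.....
229 ........###########........
230 ..........####.............
231 ...........................
232 ...........................
233 ...........................
234 ...........................
((171.55880737304688, 218.7646942138672), (21.90997886657715, 17.029043197631836), 77.47119140625)
[0.43025535 0.29342889 0.093     ]
[0.44056137 0.24868029 0.093     ]
[0.38296447 0.23433396 0.093     ]
[0.37273585 0.27886903 0.093     ]
[0.40655708 0.2638154  0.093     ]
```

The lever pixels match the original up state. Now I'll go above the tester.

Run:
```python
from h import *
print(go((.407,.267,.265),.235),go((.407,.267,.12),.235))
```

```text
(array([ 4.490e-02,  5.852e-01, -5.000e-04]), np.float64(-0.335)) (array([0.0454, 0.5856, 0.1445]), np.float64(-0.335))
```

Call:
play_rows(
  steps=[0,0.06,0,0,0.02,0.29,0,0,0.02,0.29,0,0,0.02,0.29,0,-0.1,0.02,0.29,0,-0.15,0.045,0.585,0,-0.335,0.045,0.585,0,-0.335,0.045,0.585,0,-0.335,0.045,0.585,0,-0.335,0.045,0.585,0,-0.335],
  jaw=75,
)

```text
time: 13.25
tool_pos: [0.4043, 0.2695, 0.2616]
tcp_rot: [0.371, -3.116, 0.002]
wrist_force: [-0.1, 1.3, -1.0]
width: 0.71
grip_force: 0.0
```

Run:
```python
from h import *
s=bot.read_state();print(s['time'],s['tool_pos'],s['q'].round(2),s['width'])
print(go((.407,.267,.12),.235))
```

```text
13.25 [0.40432597 0.26954137 0.2616455 ] [ 0.54 -0.12  1.93  0.    1.34 -1.27] 0.7095060970290082
(array([-0.0025, -0.003 ,  0.1416]), np.float64(0.002))
```

Call:
play_rows(
  steps=[0,0,0.06,0,-0.001,-0.001,0.12,0,-0.001,-0.001,0.17,0,-0.001,-0.001,0.17,0,-0.001,-0.001,0.17,0,-0.001,-0.001,0.17,0],
)

```text
time: 14.0
tool_pos: [0.4092, 0.2679, 0.0967]
tcp_rot: [-0.368, 3.116, 0.003]
wrist_force: [-0.5, 0.8, 0.0]
width: 0.711
grip_force: 0.0
```

Run:
```python
from h import *
s=bot.read_state();print(s['time'],s['tool_pos'])
print(go((.407,.267,.028),.235))
S=cam('side');T=cam('top')
p=s['tool_pos'];R=Ro.from_rotvec(s['tcp_rot']).as_matrix()
for c in(S,T):
  for sg in(-1,1):
    u=proj(c,p+R[:,1]*sg*.030+[0,0,.02]);c['pixels'][int(round(u[1])),int(round(u[0]))]=(255,0,255)
  for sg in(-1,1):
    u=proj(c,np.array([.407,.267,.089])+.02*sg*np.array([-.233,.972,0]));c['pixels'][int(round(u[1])),int(round(u[0]))]=(255,0,255)
a=cv2.resize(S['pixels'][205:305,225:325],(400,400),interpolation=cv2.INTER_NEAREST);b=cv2.resize(T['pixels'][170:270,120:220],(400,400),interpolation=cv2.INTER_NEAREST)
cv2.imwrite('pics/tst.png',np.hstack([a,b]))
```

```text
14.0 [0.40917867 0.26786908 0.0966838 ]
(array([ 0.0026, -0.0004,  0.0687]), np.float64(0.0))
```

View pics/tst.png

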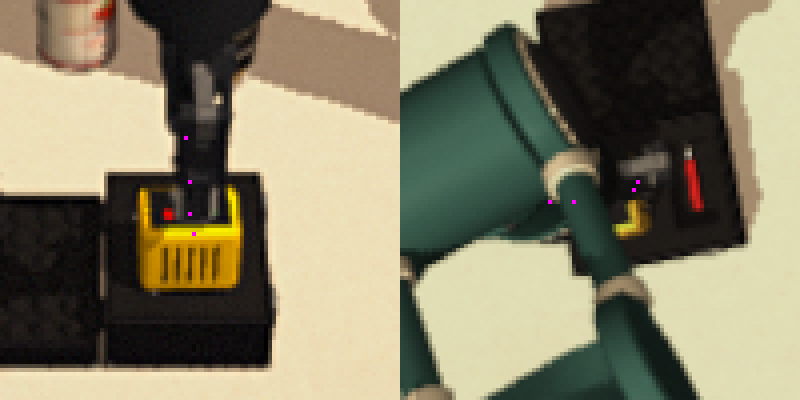

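The side crop shows the finger column at x 178-228 in front of the tester's dark panel, so the tip is hard to tell from it. I'll measure by differencing against the first picture.

Run:
```python
from h import *
O=dict(np.load('side0.npz'));S=cam('side');g=cv2.cvtColor(S['pixels'],cv2.COLOR_BGR2GRAY)
d=np.abs(S['pixels'].astype(int)-O['pixels'].astype(int)).sum(2)
for r in range(226,266,1):print(r,''.join('#' if v>60 else '+' if v>30 else '.' for v in d[r,255:295]),''.join('#' if v<50 else '+' if v<110 else '.' for v in g[r,255:295]))
print(bot.read_state()['tool_pos'])
```

```text
226 .########++########++++######.+++.+++.## ...........+#######+++++####............
227 ........+++########++++######++.+.++++++ ............#######++.++####............
228 ........++###########+######.++...++++.+ ............#######+++++++##............
229 .........++#############.###.+.......... ............#######+++++.+#+............
230 ...+...+++##############+###.++..+..+.+. ............#######++++..+#+............
231 ........++##################.++.++....+. ............#######++++++##+............
232 ...+...+.++#################+++..+..+..+ ............#######+.++++##+............
233 .+++...+.+###################.++...++... ............#######+....+###............
234 .++..+..++###################++...+...+. ............#######++++++###............
235 +..+.....++#################.+++....++.+ ............+######+++++###+............
236 +.+....+.++#################.++.++....+. ............+##############+............
237 .....++..+++################.+++.+.+.... .............##############+............
238 ..+..+....++################.++.+....+.. .............+#########
[... 1674 characters left out ...]
#..+###.............+. ####+..+###+++++######+++##+..######+...
259 ..............##+#+.++##.............++. ###++..+###++#++######++###+..+#####+...
260 ...............+#+#####+..............++ ####+..+############+++####+..+#####+...
261 ......+#+++..........................+.. #####+.++##++++++++++.........+#####....
262 ......#####..........................+.+ #####+..+++...................+#####....
263 ......#####..........................+.+ ####++........................+#####....
264 ......+####..........................+.. #####+........................+#####+...
265 .......###...........................+.. #####++++.....................+#####+...
[0.40860639 0.26753071 0.09608515]
```

Run:
```python
from h import *
S=cam('side');s=bot.read_state();p=s['tool_pos'];R=Ro.from_rotvec(s['tcp_rot']).as_matrix()
for off in(.030,.04):
  for z in(.1,.09,.08,.07,.06,.048):
    q=p+R[:,1]*off;q[2]=z;print(off,z,proj(S,q).round(1))
# triangulate tester top: front top edge corners etc
c=np.array([.407,.267,.089]);xt=np.array([.972,.233,0]);yt=np.array([-.233,.972,0])
for a in(-1,1):
  for b in(-1,1):print('corner',a,b,proj(S,c+a*.028*xt+b*.02*yt).round(1))
y=cv2.cvtColor(dict(np.load('side0.npz'))['pixels'],cv2.COLOR_BGR2HSV)
m=(y[...,0]>18)&(y[...,0]<35)&(y[...,1]>150)&(y[...,2]>90)
for r in range(248,282):
  x=np.where(m[r,250:300])[0]+250
  if len(x):print(r,x[0],x[-1],len(x),end=' | ')
```

```text
0.03 0.1 [272.6 263.1]
0.03 0.09 [272.4 266.4]
0.03 0.08 [272.3 269.5]
0.03 0.07 [272.2 272.7]
0.03 0.06 [272.  275.7]
0.03 0.048 [271.9 279.4]
0.04 0.1 [272.9 266.6]
0.04 0.09 [272.7 269.8]
0.04 0.08 [272.6 272.9]
0.04 0.07 [272.5 276.1]
0.04 0.06 [272.3 279.2]
0.04 0.048 [272.2 282.8]
corner -1 -1 [283.7 250.2]
corner -1 1 [285.4 263. ]
corner 1 -1 [259.2 250.7]
corner 1 1 [260.  263.6]
251 282 282 1 | 252 260 283 4 | 253 260 283 4 | 254 260 284 5 | 255 260 284 5 | 256 260 284 5 | 257 260 284 6 | 258 260 284 6 | 259 259 284 6 | 260 260 284 5 | 261 260 285 22 | 262 260 285 26 | 263 260 285 26 | 264 260 284 25 | 265 260 285 26 | 266 260 285 26 | 267 260 284 23 | 268 260 284 22 | 269 260 284 21 | 270 260 284 21 | 271 260 284 21 | 272 260 284 20 | 273 260 284 20 | 274 260 284 22 | 275 260 283 24 | 276 261 283 23 | 277 263 263 1 |
```

Call:
play_rows(
  steps=[0,0,0.025,0,0,0,0.045,0,0,0,0.058,0,0,0,0.065,0,0,0,0.065,0,0,0,0.065,0],
)

```text
time: 14.95
tool_pos: [0.4078, 0.2671, 0.0297]
tcp_rot: [-0.369, 3.119, 0.001]
wrist_force: [-0.3, -0.4, 0.1]
width: 0.704
grip_force: 0.0
```

Call:
play_rows(
  steps=[0,0,0,0,0,0,0,0,0,0,0,0,0,0,0,0,0,0,0,0],
  jaw=255,
  grip_force=50,
)

```text
time: 15.58
tool_pos: [0.4079, 0.2672, 0.0298]
tcp_rot: [-0.368, 3.119, 0.001]
wrist_force: [-0.5, 0.6, 5.8]
width: 0.462
grip_force: 50.6
```

The 39 mm opening means the head is gripped. I'll lift it straight out.

Call:
play_rows(
  steps=[0,0,-0.01,0,0,0,-0.03,0,0,0,-0.06,0,0,0,-0.1,0,0,0,-0.14,0,0,0,-0.18,0,0,0,-0.22,0,0,0,-0.22,0,0,0,-0.22,0],
)

```text
time: 16.7
tool_pos: [0.4064, 0.2663, 0.2479]
tcp_rot: [0.368, -3.118, 0.001]
wrist_force: [-0.1, -0.3, -1.4]
width: 0.465
grip_force: 50.8
```

Run:
```python
from h import *
s=bot.read_state();print(s['time'],s['tool_pos'],s['width'],s['wrist_force'].round(2),s['grip_force'])
print(go((.42,0,.25),0.07),go((.471,-.2655,.25),-.1))
S=cam('side');p=s['tool_pos'];print(proj(S,p+[0,0,.035]),proj(S,p+[0,0,-.026]))
c=cv2.resize(S['pixels'][120:270,200:400],(800,600),interpolation=cv2.INTER_CUBIC);cv2.imwrite('pics/lift.png',c)
```

```text
16.7 [0.40637413 0.26626315 0.24789424] 0.4647467747212022 [-0.13 -0.26 -1.42] 50.80160915851593
(array([ 0.0488, -0.2621, -0.0019]), np.float64(0.165)) (array([ 0.0611, -0.5322, -0.0017]), np.float64(0.335))
[275.41821143 186.61958844] [274.39041653 210.63440844]
```

View pics/lift.png

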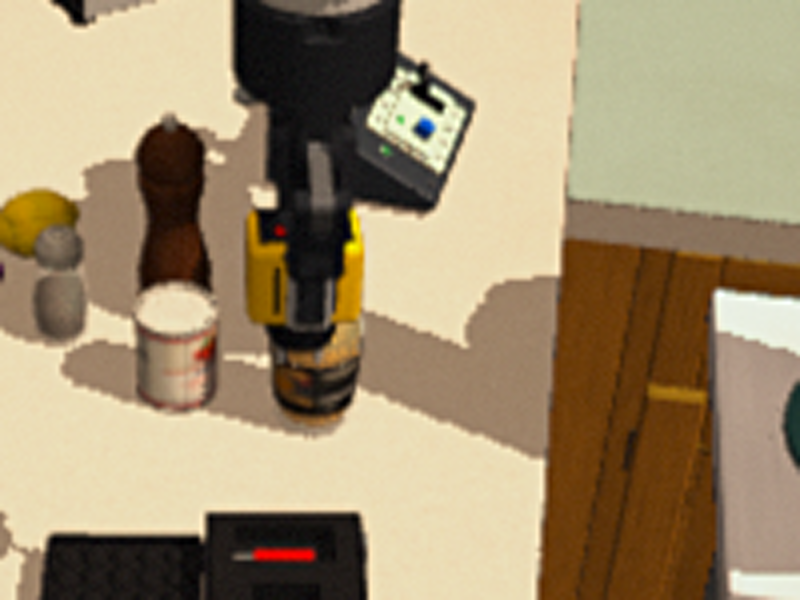

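The tester is out and held upright (head at crop 245-362 x 210-325). Now I'll carry it over.

Call:
play_rows(
  steps=[0.008,-0.03,-0.002,0,0.016,-0.08,-0.002,0.04,0.025,-0.13,-0.002,0.1,0.034,-0.18,-0.002,0.15,0.042,-0.23,-0.002,0.2,0.049,-0.28,-0.002,0.25,0.051,-0.33,-0.002,0.3,0.053,-0.38,-0.002,0.335,0.055,-0.42,-0.002,0.335,0.056,-0.44,-0.002,0.335],
)

```text
time: 18.0
tool_pos: [0.4541, -0.1755, 0.2486]
tcp_rot: [-0.16, -3.134, -0.002]
wrist_force: [0.1, -0.6, -1.7]
width: 0.463
grip_force: 51.0
```

Run:
```python
from h import *
s=bot.read_state();print(s['time'],s['tool_pos'],s['width'])
print(go((.471,-.2655,.25),-.1))
```

```text
18.0 [ 0.45409555 -0.17553028  0.24864251] 0.46286828929043283
(array([-0.026 , -0.0878, -0.0016]), np.float64(-0.002))
```

Call:
play_rows(
  steps=[-0.012,-0.04,0,0,-0.022,-0.07,0,0,-0.027,-0.087,0.02,0,-0.027,-0.087,0.04,0,-0.027,-0.087,0.07,0,-0.027,-0.087,0.09,0,-0.027,-0.087,0.09,0,-0.027,-0.087,0.09,0],
)

```text
time: 19.0
tool_pos: [0.4733, -0.2625, 0.1608]
tcp_rot: [-0.155, -3.137, -0.001]
wrist_force: [0.6, -0.5, -0.1]
width: 0.463
grip_force: 51.0
```

Run:
```python
from h import *
s=bot.read_state();print(s['time'],s['tool_pos'])
S=cam('side');T=cam('top');np.savez('s2.npz',**S);np.savez('t2.npz',**T)
p=s['tool_pos']
for n,c in(('s',S),('t',T)):
  print(n,'ctr',proj(c,p+[0,0,.035]).round(1),'pins',proj(c,p+[0,0,-.026]).round(1),'sock',proj(c,(.471,-.2655,.074)).round(1))
g=cv2.resize(S['pixels'][80:170,240:320],(533,600),interpolation=cv2.INTER_CUBIC)
t=cv2.resize(T['pixels'][165:232,335:395],(267,298),interpolation=cv2.INTER_CUBIC)
m=np.zeros((600,800,3),np.uint8);m[:,:533]=g;m[:298,533:]=t;cv2.imwrite('pics/sock.png',m)
```

```text
19.0 [ 0.47330923 -0.26250768  0.16079304]
s ctr [280.6 108.8] pins [279.8 126.4] sock [279.8 142.6]
t ctr [375.3 191.3] pins [370.1 193.8] sock [366.5 196.9]
```

View pics/sock.png

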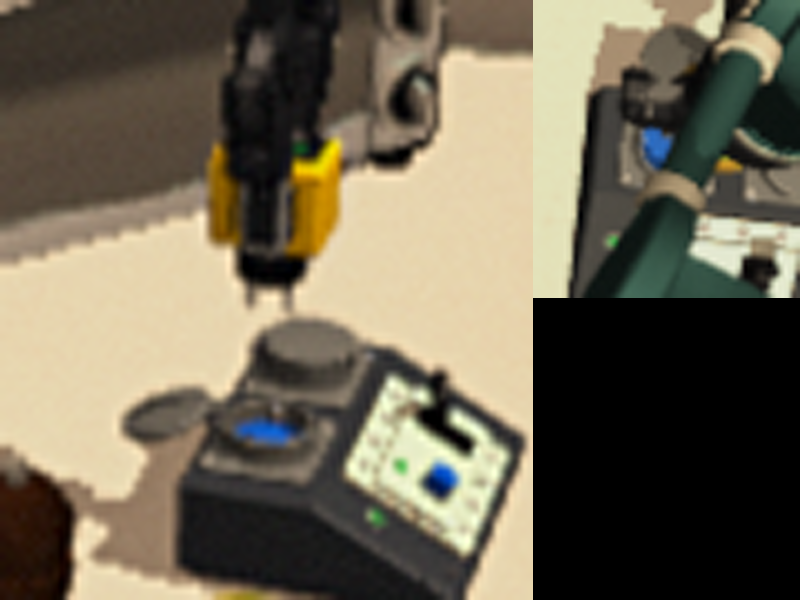

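The pin tips are at crop (253,305) and (290,305), and the socket collar's centre is near (266,425). The top view is mostly covered by the forearm, but some yellow shows at (725,165). I'll check against projections.

Run:
```python
from h import *
np.set_printoptions(precision=1,suppress=True)
S=dict(np.load('s2.npz'));T=dict(np.load('t2.npz'));p=bot.read_state()['tool_pos']
xd=np.array([.995,-.0998,0]);yd=np.array([.0998,.995,0])
c=p+[0,0,.035]
for z in(.024,-.024):
  for a in(-1,1):
    for b in(-1,1):q=c+a*.028*xd+b*.02*yd+[0,0,z];print(z,a,b,'S',proj(S,q),'T',proj(T,q))
for a in(-1,1):print('pin',a,proj(S,p+[0,0,-.026]+a*.0095*xd))
h=cv2.cvtColor(T['pixels'],cv2.COLOR_BGR2HSV);m=(h[...,0]>15)&(h[...,0]<38)&(h[...,1]>120)&(h[...,2]>60)
for r in range(192,210):print(r,''.join('#' if v else '.' for v in m[r,360:395]))
h=cv2.cvtColor(S['pixels'],cv2.COLOR_BGR2HSV);m=(h[...,0]>15)&(h[...,0]<35)&(h[...,1]>170)&(h[...,2]>60)
for r in range(98,122):print(r,''.join('#' if v else '.' for v in m[r,265:300]))
g=cv2.cvtColor(S['pixels'],cv2.COLOR_BGR2GRAY)
for r in range(117,130):print(r,' '.join('%3d'%v for v in g[r,274:289]))
```

```text
0.024 -1 -1 S [291.1  99.7] T [385.2 202.1]
0.024 -1 1 S [288. 105.] T [368.7 200.3]
0.024 1 -1 S [273.6  97.3] T [387.  179.4]
0.024 1 1 S [270.2 102.5] T [370.6 177.6]
-0.024 -1 -1 S [290.2 113.8] T [380.6 203.7]
-0.024 -1 1 S [287.2 119.4] T [364.8 202. ]
-0.024 1 -1 S [273.1 111.4] T [382.4 181.9]
-0.024 1 1 S [269.7 116.8] T [366.6 180.2]
pin -1 [282.5 126.3]
pin 1 [276.7 125.4]
192 ...................................
193 ...................................
194 ...................................
195 ...................................
196 ...................................
197 ...................................
198 ...................................
199 ...................................
200 .................##................
201 ................#####..............
202 ................######.............
203 ................######.............
204 ...................................
205 ...................................
206 ...................................
207 ...................................
208 ...................................
209 .............................
[... 1096 characters left out ...]
 224 108   7   1   6  11  13   7   7   8   0  30 154 213 217
120 222 110  15   0   5   6   6   5   6   2   0  45 176 217 218
121 220 160  62  10   8   1   6   3   1   0  25 102 209 219 216
122 222 222 145  57  50  38  34  31  28  28 119 178 215 219 216
123 218 224 188  97 121 142 137 141  99  86 208 222 219 216 214
124 217 218 186 102 158 217 227 226 160 127 211 220 216 214 215
125 217 216 195 125 174 216 222 221 161 133 207 220 216 217 214
126 214 217 214 184 208 219 220 219 180 149 195 213 212 211 216
127 213 215 215 214 218 219 219 210 200 163 159 170 177 177 195
128 213 213 214 217 219 210 202 161 137 111 106 110 111 108 120
129 213 215 216 221 204 151 131 110 109 108 108 107 110 108 108
```

Run:
```python
from h import *
T=dict(np.load('top0.npz'));b=T['pixels'][...,0].astype(float)
for r in range(190,205):print(r,' '.join('%3d'%v for v in b[r,357:377]))
S=dict(np.load('s2.npz'));g=cv2.cvtColor(S['pixels'],cv2.COLOR_BGR2GRAY)
for r in range(137,152):print(r,' '.join('%3d'%v for v in g[r,268:294]))
xd=np.array([.995,-.0998,0]);yd=np.array([.0998,.995,0]);c=np.array([.4712,-.2657,.074])
for a,b in((1,0),(-1,0),(0,1),(0,-1)):print(proj(S,c+.0235*(a*xd+b*yd)).round(1),proj(T,c+.0235*(a*xd+b*yd)).round(1))
```

```text
190  94  82  56  64  81  78  81 101 105 117  96  74  74  80  68  59  71 103 123 116
191  95  82  55  68  95 123 154 158 157 162 154 140 103  79  81  81  67  84 105  96
192  94  82  65  91 126 164 176 176 168 160 176 172 160 129  74  83  78  71  94  82
193  91  76  77 121 165 176 176 161 110  97 147 176 176 168 125  63  78  78  95  82
194  81  65 108 152 175 176 176 152  75  44 118 176 176 176 152  74  66  92  96  85
195  68  52 112 166 176 176 176 169 141 125 159 176 176 176 169 127  61  96  94  83
196  62  49 109 164 176 175 176 175 172 168 176 175 175 175 176 143  54  83  93  86
197  62  59 103 145 176 176 176 175 176 175 175 175 175 175 160 126 110  76  94  87
198  63  63  98 118 150 176 176 176 175 176 175 176 176 176 148 118 148  86  90  75
199  74  61  96 102 136 177 175 160 136 160 176 175 175 162 122  96  97  92  87  70
200  82  62  82 101 117 132 139 124  61 122 176 176 162 124 101  77  64  94  88  68
201  86  62  67  98 102 107 110  92  22  80 134 134 125 107  91  66  87  94  88  68
202  93  80  63  81  98 102 107 100  88  95 107 106 107  97  70  75  92  94  84  60
203  96 
[... 1189 characters left out ...]
90  94 108  99  73  72  93 113  79  57  50  56 140
147 135 101  60  81  69  52  44  36  38  45  49  52  57  58  67  72  75  69  77  95 107  68  53  49  83 212
148 117  72  96 132  99  82  75  66  45  41  46  51  58  60  67  68  75  78  98 112  79  57  50  56 140 229
149  88  54 110 136 115 115 120 110  83  74  68  72  72  77  80  85  95 101 113 110  71  53  50  79 215 235
150  72  46  53  72  86  99 107 111 102 105 100 102 100 110 109 116 123 125 114  77  55  55  55  96 223 241
151  59  55  53  55  58  53  52  51  49  64  80  92 100 106 105 105 118 124  99  63  53  54  56  90 180 224
[272.9 141.4] [367.3 188.4]
[286.8 143.7] [365.8 205.4]
[278. 146.] [358.  195.9]
[281.6 139.2] [375.1 197.7]
```

Run:
```python
from h import *
s=bot.read_state();print(s['tool_pos'],go((.472,-.265,.112),-.1))
```

```text
[ 0.47410142 -0.26334419  0.1619987 ] (array([ 0.002 , -0.0018,  0.05  ]), np.float64(0.001))
```

Call:
play_rows(
  steps=[0.0015,-0.002,0.012,0,0.0015,-0.002,0.025,0,0.0015,-0.002,0.034,0,0.0015,-0.002,0.04,0,0.0015,-0.002,0.045,0,0.0015,-0.002,0.048,0,0.0015,-0.002,0.049,0,0.0015,-0.002,0.049,0,0.0015,-0.002,0.049,0],
)

```text
time: 20.23
tool_pos: [0.472, -0.2654, 0.1123]
tcp_rot: [0.157, 3.137, -0.0]
wrist_force: [-0.5, 0.3, -0.9]
width: 0.46
grip_force: 51.0
```

Run:
```python
from h import *
s=bot.read_state();p=s['tool_pos'];print(s['time'],p,s['wrist_force'].round(2),go((.472,-.265,.112),-.1),np.abs(s['joint_vel']).max())
S=cam('side');g=cv2.cvtColor(S['pixels'],cv2.COLOR_BGR2GRAY)
for r in range(132,147):print(r,' '.join('%3d'%v for v in g[r,268:294]))
xd=np.array([.995,-.0998,0])
for a in(-1,1):print('pin',a,proj(S,p+[0,0,-.026]+a*.0095*xd),'want',proj(S,np.array([.4712,-.265,.086])+a*.0095*xd))
T=cam('top');h=cv2.cvtColor(T['pixels'],cv2.COLOR_BGR2HSV);m=(h[...,0]>15)&(h[...,0]<38)&(h[...,1]>120)&(h[...,2]>60)
print(np.argwhere(m[185:212,355:395])[:,::-1].min(0)+[355,185],np.argwhere(m[185:212,355:395])[:,::-1].max(0)+[355,185])
for z in(.059,.011):print(z,[proj(T,p+[0,0,z]-.028*xd+b*.02*np.array([.0998,.995,0])).round(1) for b in(-1,1)])
```

```text
20.225 [ 0.47195997 -0.26542372  0.11233038] [-0.54  0.26 -0.91] (array([0.    , 0.0004, 0.0003]), np.float64(0.0)) 0.0013031095387670817
132 213 215 215 216 219 222 228 109  13   4  14  16  22  26  17  17  17  30  87 100 112 115 119 120 106 108
133 214 215 217 217 216 218 224 113  14   1   2   6   7   9   5   1   3  19 104 113 115 114 112 114  69  93
134 215 215 215 216 214 220 225 143  52  10   2   7   6   9   3   4  13  31  88  99  95  90  71  79  48  92
135 217 217 216 215 215 218 223 200 102  36  16  10   8   3   9  18  23  36  58  70  66  67  63  66  73 108
136 221 220 220 217 215 217 224 208 116  64  40  33  29  21  31  74  53  44  55  62  66  68  69  72  85 113
137 201 200 204 218 221 221 223 149  66  69  67  81  79  64  60 118  70  52  61  64  68  70  77  84 102 107
138  94  96 125 195 225 220 202 108  65  68  76 101 112 106  83 107  89  76  82  85  84  93 101 113 118  82
139  54  55  60 124 189 173 107  58  49  61  66  80  92 101  90 113 108 104 108 110 115 115 122 125 114  69
140  59  59  56  53  70  54  40  43  53  85  93  81  81 100  81  74  64  68  78  91  97 102 110 12
[... 218 characters left out ...]
 53  49
143  89 105  95  46  57  63  59  74  81  78  78  77  58  76  55  43  33  33  72  75 114 109  72  56  53  49
144 115 135 129  60  42  61  81  84  79  79  85  84  85  83  65  49  40  58  88  91 124 134  84  58  52  58
145 131 136  95  46  48  39  48  65  58  70  90  93  90  90  91  88  71  87  93  99 116 114  71  54  50  83
146 135 124  69  52  57  38  34  37  53  83  91  92  89  88  96 110  98  76  74  93 113  79  56  50  57 140
pin -1 [282.53218626 139.71432409] want [282.7393265  139.89093905]
pin 1 [276.89375606 138.82484275] want [277.09921829 139.00074075]
[372 203] [377 205]
0.059 [array([381.3, 204.6]), array([365.5, 202.9])]
0.011 [array([377. , 206.1]), array([361.8, 204.5])]
```

The pins project within about 1 mm of where I want them, about 12 mm above the rim, and the arm is still. Handing in.

```bash
python3 -c "
from workcell import bot
print(bot.finish_job())"
```

```text
the job is handed in; nothing more can be done
None
```

I pressed the test button so the lever dropped, lifted the lever back up, and carried the tester over; the gripper now holds it still about 12 mm above the open socket's rim, pins lined up with the holes to within 1–2 mm by the camera images, and the job is handed in (no verdict was returned).

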